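Make up a sampling kit and a plating kit

TASK

Make up the two kits from the stock on the bench. Sampling kit, in the three-compartment tray: the marker pen lying in the long slot, the brown bottle in the larger of the two compartments behind it, and one 50 mL tube in the smaller one. Plating kit, in the two-compartment tray: the petri dish in the larger compartment and the other tube in the smaller one. Everything sits flat on the floor of its compartment, clear of the ribs, and the bottle and tubes are kept upright throughout.

Things in the scene. Friction and masses are not known exactly. Their poses are not given: they have to be found in the camera images.
- sampling_tray: Fixed grey tray, white ribs and rim; floor 4, ribs (3 wide) and rim 8 mm above the worktop. Origin: centre of underside, on the worktop; +x away from the robot, +y to its left (yaw within 0.3 rad). Three compartments, tray 127 x 165. Centre (x, y), size x by y, mm: pen slot (-39.5, 0), 40 x 157; bottle (21.5, -32.5), 76 x 92; tube (21.5, 47.5), 76 x 62. The slot is easiest to reach while the others are empty.
- plating_tray: Fixed grey tray, white ribs and rim; floor 4, ribs (3 wide) and rim 8 mm above the worktop. Origin: centre of underside, on the worktop; +x away from the robot, +y to its left (yaw within 0.3 rad). Two compartments, tray 96 x 165. Centre (x, y), size x by y, mm: dish (0, -32.5), 88 x 92; tube (0, 47.5), 88 x 62.
- tube_1_mid (a point): one of two identical 50 mL screw-cap centrifuge tubes (interchangeable) with a blue cap, standing upright by itself: the first. 116 mm tall; body 29 mm across, cap 34 mm across over the top 14 mm; about 35 g. Point: on its axis, half-way up (58 mm above its foot); z up along the tube.
- tube_2_mid (a point): one of two identical 50 mL screw-cap centrifuge tubes (interchangeable) with a blue cap, standing upright by itself: the second. 116 mm tall; body 29 mm across, cap 34 mm across over the top 14 mm; about 35 g. Point: on its axis, half-way up (58 mm above its foot); z up along the tube.
- bottle_mid (a point): small brown screw-cap bottle with a black cap, upright, 94 mm tall; body 52 mm across up to 83 mm, cap 34 mm across above that; about 120 g. Point: on its axis, half-way up (47 mm above its foot); z up. (A bigger white bottle at the back of the bench is not part of the job.)
- dish_mid (a point): closed round petri dish lying flat, 64 mm across the lid, 15 mm high, about 22 g. Point: its centre, 7.5 mm above its underside; z up.
- marker_mid (a point): marker pen with white barrel and blue cap, lying flat, 135 mm long, 17 mm wide, 16 mm high, about 15 g. Point: its middle, 8 mm above its underside; its length runs along its own y, z up. At the start its length points away from the robot to within 0.4 rad. Either end may point either way in the slot.
There are look-alikes about, which are no part of the job. Leave any red look-alike of the part that bears tube_2_mid alone.

How it is judged (in metres and radians):
At the end, for the whole second after the job is handed in: Marker, bottle and one tube in their compartments of the three-compartment tray, dish and other tube in theirs: wholly between the ribs (marker, bottle, dish centred to about 13 mm, tubes 16 mm), on the floor to 4 mm, level to 0.1 rad (marker along its slot to 0.16), at rest (x of bottle_mid in the frame of sampling_tray between 0.009 and 0.034 m and y of bottle_mid in the frame of sampling_tray between -0.053 and -0.012 m and z of bottle_mid in the frame of sampling_tray between 0.047 and 0.055 m and x of marker_mid in the frame of sampling_tray between -0.0525 and -0.0265 m and y of marker_mid in the frame of sampling_tray between -0.013 and 0.013 m and z of marker_mid in the frame of sampling_tray between 0.008 and 0.016 m and angle between the y axis of marker_mid and the y axis of sampling_tray, either way round below 0.16 rad and x of dish_mid in the frame of plating_tray between -0.0135 and 0.0135 m and y of dish_mid in the frame of plating_tray between -0.047 and -0.018 m and z of dish_mid in the frame of plating_tray between 0.0075 and 0.0155 m and (((x of tube_1_mid in the frame of sampling_tray between -0.001 and 0.044 m and y of tube_1_mid in the frame of sampling_tray between 0.031 and 0.064 m and z of tube_1_mid in the frame of sampling_tray between 0.058 and 0.066 m) and (x of tube_2_mid in the frame of plating_tray between -0.0275 and 0.0275 m and y of tube_2_mid in the frame of plating_tray between 0.031 and 0.064 m and z of tube_2_mid in the frame of plating_tray between 0.058 and 0.066 m)) or ((x of tube_2_mid in the frame of sampling_tray between -0.001 and 0.044 m and y of tube_2_mid in the frame of sampling_tray between 0.031 and 0.064 m and z of tube_2_mid in the frame of sampling_tray between 0.058 and 0.066 m) and (x of tube_1_mid in the frame of plating_tray between -0.0275 and 0.0275 m and y of tube_1_mid in the frame of plating_tray between 0.031 and 0.064 m and z of tube_1_mid in the frame of plating_tray between 0.058 and 0.066 m))) and angle between each of tube_1_mid, tube_2_mid, bottle_mid, dish_mid's own z axis and vertical below 0.1 rad and linear speed of each of tube_1, tube_2, bottle, dish, marker below 0.01 m/s); the robot touches nothing.
It fails at once if the bottle or a tube is tipped over (more than 0.7 rad) (angle between any of tube_1_mid, tube_2_mid, bottle_mid's own z axis and vertical above 0.7 rad).
It also fails if it takes over 120 s, if anything falls off the work surface, if the arm or the gripper's body presses on something with over 40 N, if the wrist force passes 120 N, or if a joint passes its speed limit or range.

ROBOT

A 6-joint arm with a two-finger parallel gripper is mounted at the origin on a cart in front of the work surface, level with it; the furniture and walls round the work are solid. World frame = base frame: x ahead of the robot, y to its left, z up, the work surface at z = 0. Lengths are in mm, angles in rad, forces in N, time in s.
With the tool pointing down it reaches from about 400 to 825 mm from the base axis. Payload 7 kg.
Tool frame: the origin (TCP) lies at the very end of the fingers, on their centre line; the grasp point (between the pads) lies 19 mm behind it; z points along the fingers, y is the line along which they close (so a half turn about z gives the same grasp; the last joint's range is limited). The gripper opens to 88 mm and grips with 3 to 60 N. Pads are 19 mm wide; open, the fingers measure 130 mm over their backs; the gripper's body (78 mm by 193 mm) begins 47 mm behind the grasp point.
Start: joints at [1.622, 0.359, 0.012, 0, -1.224, -0.288], TCP at [158.361, 656.138, 226.561] pointing down, gripper open.
Joint ranges: [-3.07, 3.07], [-1.43, 2.12], [-1.02, 1.25], [-3.03, 1.67], [-3.05, -0], [-3.03, 3.03]. Speed limits (rad/s): [2.39, 2.39, 3.01, 3.14, 3.14, 3.14].

INTERFACE

Orientations are given as a unit quaternion [x, y, z, w].
In Python, from plant import bot gives the robot as it stands. Calls block until the motion is done:
- bot.move_ptp(position, orientation): joint-space move of the TCP to a pose.
- bot.line_to(position, velocity=150, ori=None): straight line of the TCP; ori=None keeps the orientation; velocity is the mean speed in mm/s.
- bot.move_joints(angles): joint-space move.
- bot.move_gripper(opening, force=None): finger opening in mm; force is the grip in N (None keeps the last); returns when the fingers have stopped.
- bot.pause(seconds).
- bot.solve_ik(position, orientation): joint angles nearest the present ones, or None.
- bot.read_state(): the state.
- bot.camera(name): name is "scene" or "top"; returns the picture (480x640x3 uint8, red, green, blue); there is no depth.
- bot.get_calibration(name): a dict with "fx", "fy", "cx", "cy" (pixels), "view" (4x4, takes a point from world to camera coordinates). Camera axes: x right, y up, looking along -z (the intrinsics and any distortion apply to the point x, -y, -z); pixel columns grow to the right and rows downward; lengths in mm; the calibration is good to about 2 mm. A picture is of the moment at which its call begins. get_calibration takes no time and is no camera call.
A pose or a line that the arm cannot do raises bot.Unreachable and nothing moves.
- bot.close_job(): hands the job in; it is judged then, once.
The state is a dict: "t": time; "joint_pos": joint angles; "qvel": joint speeds; "tau": joint torques, N m; "tcp_pos": TCP position; "eef_rot": TCP orientation; "contact_force": force on the tool from outside, world axes, zero at the start; "moment": the same for the moment, N m; "width": finger opening in mm; "finger_force": force on a finger pad.
Only numpy, scipy, OpenCV 4.12 (cv2) and the standard library are available. Lean on these libraries where they do the work, as an engineer would, in place of code of your own. Each camera call takes 0.05 s, during which the arm holds its last target. There are 200 camera calls.

## Working session

There is one attempt and no reset: what is moved stays moved. The work goes in short steps, each a Python script; the robot and the scene stay as the last script left them, time stands still between calls to the robot, and variables do not carry over. Pictures are saved under pics/ and viewed, at most 14 in all, crops included, and the job is handed in when it is done.

```bash
mkdir -p pics; ls
python3 - <<'E'
from plant import bot
import cv2,numpy as np
np.set_printoptions(suppress=True,precision=4)
for n in ("scene","top"):
    im=bot.camera(n); cv2.imwrite(f"pics/{n}0.png",im[:,:,::-1]); print(n,bot.get_calibration(n))
print(bot.read_state())
E
```

```text
pics
scene {'fx': 602.7923081755745, 'fy': 602.7923081755745, 'cx': 319.99091114376574, 'cy': 238.39270531399688, 'view': array([[    0.6693,    -0.743 ,    -0.0015,  -353.4867],
       [    0.591 ,     0.5311,     0.6071,  -333.8626],
       [   -0.4503,    -0.4072,     0.7946, -1062.8182],
       [    0.    ,     0.    ,     0.    ,     1.    ]])}
top {'fx': 480.3101803296741, 'fy': 480.3101803296741, 'cx': 320.5323707248064, 'cy': 239.5485504474094, 'view': array([[    0.004 ,    -1.    ,     0.0045,   -21.4471],
       [    0.9785,     0.0048,     0.2062,  -529.3245],
       [   -0.2062,     0.0036,     0.9785, -1090.0779],
       [    0.    ,     0.    ,     0.    ,     1.    ]])}
{'t': 0.1, 'joint_pos': array([ 1.6221,  0.3593,  0.0112, -0.0003, -1.2241, -0.2881]), 'qvel': array([ 0.0006, -0.0025,  0.0011,  0.0017,  0.0011, -0.0007]), 'tau': array([ -0.0022, -58.4168,  29.375 ,   7.0155,   0.0101,  -0.0001]), 'tcp_pos': array([158.2807, 655.736 , 225.7325]), 'eef_rot': array([ 0.993 , -0.1182, -0.    ,  0.0007]), 'contact_force': array([ 0.213 ,  0.1111, -0.2519]), 'moment': array([-0.0403,  0.0522,  0.0336]), 'finger_force': 0.0, 'width': 87.40449557594793}
```

View pics/scene0.png

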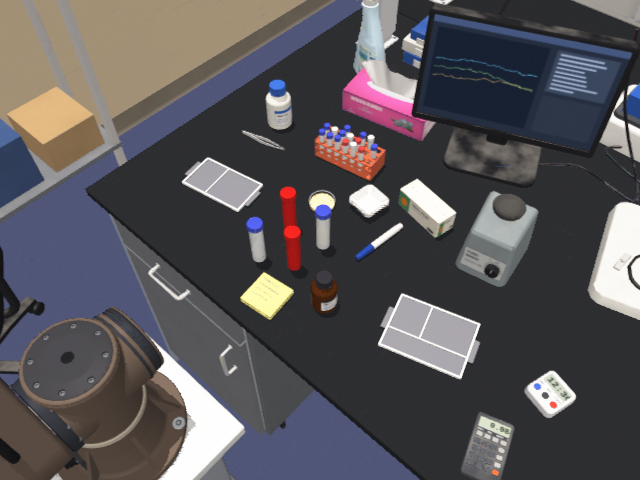

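View pics/top0.png

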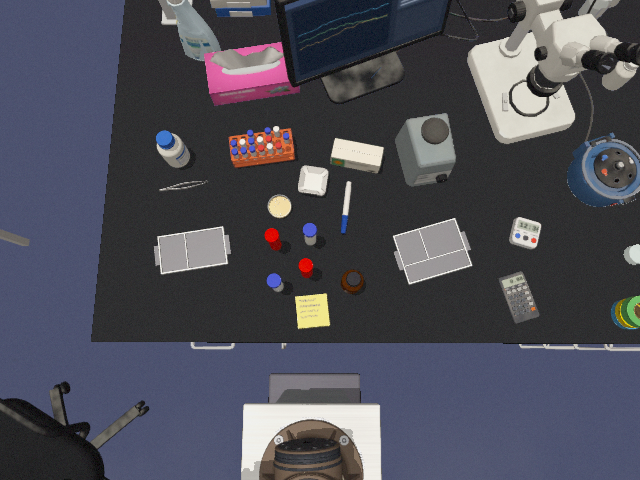

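Both views show the same layout. In the top image the blue-capped tubes are at (275,282) and (310,231), with red look-alikes at (272,237) and (306,267). The bottle is at (353,280), the dish at (279,206), and the marker runs from (348,182) to (344,232). The sampling tray is at (432,251) and the plating tray at (192,250).

```bash
cat > h.py <<'E'
from plant import bot
import cv2,numpy as np
from scipy import ndimage as nd
np.set_printoptions(suppress=True,precision=3)
def ray(n,uv,z):
    c=bot.get_calibration(n); V=np.array(c["view"]); R=V[:3,:3]; o=-R.T@V[:3,3]
    d=R.T@np.array([(uv[0]-c["cx"])/c["fx"],-(uv[1]-c["cy"])/c["fy"],-1])
    return (o+d*(z-o[2])/d[2])[:2]
def blobs(mask,roi,amin):
    x0,y0,x1,y1=roi; m=np.zeros_like(mask); m[y0:y1,x0:x1]=mask[y0:y1,x0:x1]
    n,l,s,c=cv2.connectedComponentsWithStats(m.astype(np.uint8),connectivity=4)
    return [(c[i],s[i,4],l==i) for i in range(1,n) if s[i,4]>=amin]
def hsv(im): return np.moveaxis(cv2.cvtColor(im,cv2.COLOR_RGB2HSV),2,0).astype(int)
E
python3 - <<'E'
from h import *
im={n:cv2.imread(f"pics/{n}0.png")[:,:,::-1].copy() for n in("scene","top")}
H={n:hsv(im[n]) for n in im}
def show(t,n,mask,roi,z,amin=20):
    for c,a,_ in blobs(mask,roi,amin): print(t,n,c,a,ray(n,c,z))
blue=lambda n:(abs(H[n][0]-120)<12)&(H[n][1]>150)&(H[n][2]>80)
show("cap","top",blue("top"),(255,215,330,300),109)
show("cap","scene",blue("scene"),(240,195,340,240),109)
for n,r in(("top",(335,170,360,245)),("scene",(345,215,415,268))):
    m=(H[n][2]>80)
    for c,a,l in blobs(m,r,50):
        ys,xs=np.nonzero(l); P=np.array([ray(n,p,8) for p in zip(xs,ys)])
        b=cv2.minAreaRect(P.astype(np.float32)); print("marker",n,a,b)
for n,r in(("top",(262,190,298,222)),("scene",(305,188,340,218))):
    m=(H[n][2]>80)&(H[n][0]<40); show("dish",n,m,r,10,100)
show("bottle brown","top",(H["top"][1]>120)&(H["top"][2]>25)&(H["top"][0]<20),(335,262,372,300),83)
show("bottle brown","scene",(H["scene"][1]>120)&(H["scene"][2]>25)&(H["scene"][0]<20),(305,265,345,320),45)
for n,rs in(("top",((390,210,475,290),(150,220,235,280))),("scene",((375,285,490,385),(175,150,270,215)))):
    for r in rs:
        print("px",n,im[n][(r[1]+r[3])//2+6,(r[0]+r[2])//2-10])
        m=(H[n][2]>110)&(H[n][2]<195)
        show("tray",n,m,r,4,80)
rows=[im["top"][235,395:475,0],im["top"][250,150:235,0]]; print(rows)
big=cv2.resize(im["top"][170:330,240:400],None,fx=3.7,fy=3.7,interpolation=cv2.INTER_CUBIC)
cv2.imwrite("pics/c1.png",big[:,:,::-1])
E
```

```text
cap top [309.18 229.28] 150 [541.878   7.082]
cap top [273.263 280.122] 156 [425.125  86.113]
cap scene [322.826 211.401] 167 [541.697   4.236]
cap scene [254.333 224.247] 198 [425.563  83.55 ]
marker top 304 ((625.5524291992188, -82.52801513671875), (15.044164657592773, 135.34898376464844), 83.42692565917969)
marker scene 423 ((624.8155517578125, -84.44081115722656), (18.37432098388672, 141.7835693359375), 83.5352783203125)
dish top [279.319 205.991] 442 [624.735  84.807]
dish scene [321.309 199.831] 349 [626.857  84.838]
bottle brown top [351.078 282.627] 255 [423.401 -89.123]
bottle brown scene [322.06  295.308] 467 [ 421.854 -101.282]
px top [156 153 154]
tray top [431.767 250.507] 2958 [ 513.744 -295.706]
tray top [465.116 240.802] 86 [ 538.782 -380.095]
tray top [398.398 259.989] 93 [ 489.49 -212.05]
px top [163 158 159]
tray top [191.778 249.648] 2222 [513.041 299.849]
tray top [226.989 244.111] 90 [527.465 213.243]
tray top [156.494 255.112] 89 [498.877 386.173]
px scene [176 173 173]
tray scene [410.158 315.822] 1001 [ 522.158 -245.92 ]
tray scene [386.681 316.828] 116 [ 489
[... 603 characters left out ...]
 156, 156, 154, 152, 155, 153, 156,
       156, 153, 155, 156, 155, 153, 150, 151, 152, 152, 153, 153, 150,
       238, 181, 156, 153, 151, 152,  50,  46,  50,  45,  39,  47,  44,
        45,  43], dtype=uint8), array([ 45,  49,  50,  43, 177, 159, 159, 161, 157, 237, 123, 159, 159,
       158, 161, 161, 159, 161, 163, 161, 163, 161, 162, 160, 159, 162,
       163, 160, 162, 160, 162, 163, 163, 162, 161, 176, 235, 160, 162,
       162, 161, 162, 164, 160, 161, 161, 162, 161, 160, 162, 161, 163,
       163, 162, 161, 163, 163, 161, 161, 162, 161, 163, 159, 162, 164,
       163, 162, 163, 164, 162, 164, 163, 162, 162, 156, 239, 168, 161,
       161, 160, 150,  57,  39,  49,  46], dtype=uint8)]
```

View pics/c1.png

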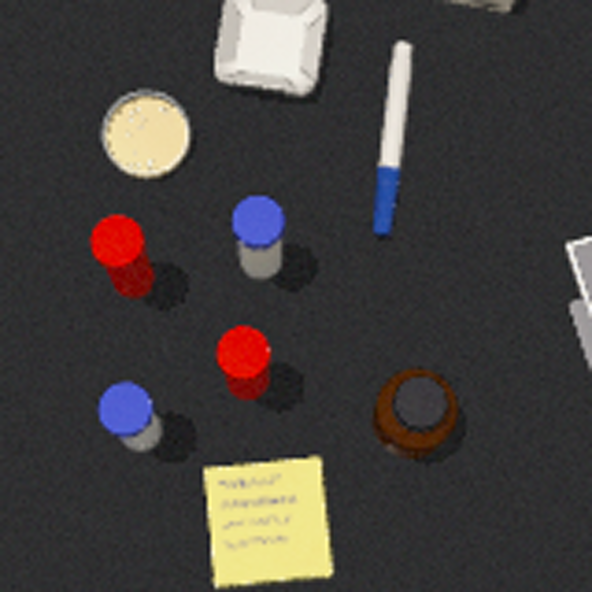

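Crop: the dish, marker, bottle cap (crop 420,403) and both blue tubes are clear, and the red tubes are at (118,240) and (243,352). I'll measure the bottle and red tubes, then place the marker.

```bash
cat >> h.py <<'E'
ST=(np.array([514.5,-296.7]),0.290); PT=(np.array([513.3,298.7]),0.164)
def intray(T,x,y):
    c,s=np.cos(T[1]),np.sin(T[1]); return T[0]+np.array([c*x-s*y,s*x+c*y])
def quat(p): return [float(np.cos(p/2)),float(np.sin(p/2)),0,0]
HI=240
def go(xy,psi):
    """travel high with tool down; half-turn alternatives, least joint motion"""
    q0=bot.read_state()["joint_pos"]; best=None
    for p in (psi-np.pi,psi,psi+np.pi):
        q=bot.solve_ik([*xy,HI],quat(p))
        if q is not None:
            d=np.abs(np.array(q)-q0).max()
            if best is None or d<best[0]: best=(d,q,p)
    bot.move_joints(best[1])
def down(xy,z,v=120):
    bot.line_to([*xy,z+60],250); bot.line_to([*xy,z],v)
    s=bot.read_state(); print("at",s["tcp_pos"],"F",s["contact_force"],"t",s["t"])
def up(xy,z=HI):
    bot.line_to([*xy,z],250)
def pick(xy,psi,z,opening,force):
    bot.move_gripper(opening,force); go(xy,psi); down(xy,z)
    bot.move_gripper(0,force); s=bot.read_state(); print("grip",s["width"],s["finger_force"])
    bot.line_to([*xy,z+20],60); up(xy); print("held",bot.read_state()["width"])
def place(xy,psi,z,opening):
    go(xy,psi); bot.line_to([*xy,z+40],250); bot.line_to([*xy,z],50); bot.pause(.2)
    s=bot.read_state(); print("place",s["tcp_pos"],"F",s["contact_force"],s["width"],"t",s["t"])
    bot.move_gripper(opening); bot.line_to([*xy,z+30],80); up(xy)
E
python3 - <<'E'
from h import *
im=cv2.imread("pics/top0.png")[:,:,::-1].copy()
h,s,v=hsv(im)
print("bottle cap",ray("top",(240+420/3.7,170+403/3.7),94))
for p in((118,240),(243,352)): print("red",ray("top",(240+p[0]/3.7,170+p[1]/3.7),116))
im=cv2.imread("pics/scene0.png")
cv2.imwrite("pics/c2.png",cv2.resize(im[260:320,290:360],None,fx=8,fy=8,interpolation=cv2.INTER_CUBIC))
m=(625.2,-83.5); a=-0.115
pick(m,a,5.5,45,12)
xy=intray(ST,-39.5,0); print(xy)
place(xy,ST[1]-np.pi/2,10.5,32)
E
```

```text
bottle cap [430.536 -93.968]
red [526.875  91.035]
red [458.138  14.023]
at [625.902 -83.46    6.364] F [ 0.201  1.089 -0.509] t 5.55
grip 15.219232658313286 11.988691179612943
held 14.968991982273627
[ 476.649 -307.995]
place [ 476.769 -308.039   10.608] F [-0.466  0.221 -0.101] 14.732024397640894 t 10.75
```

View pics/c2.png

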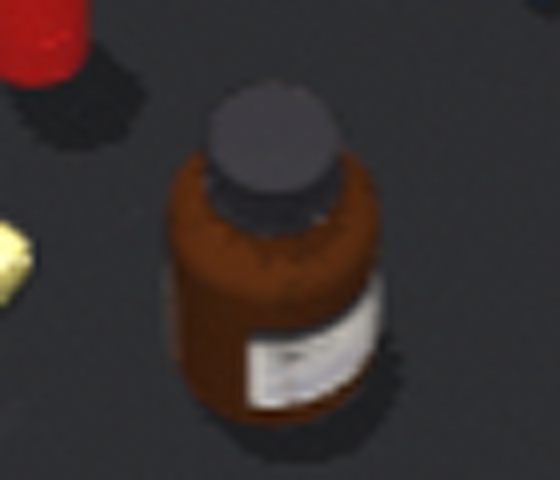

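Bottle crop: it stands upright, with the cap-top centre at scene pixel (324.4,277.1).

Run:
```python
from h import *
b=ray("scene",(324.4,277.1),94); print(b); b=(b+[430.5,-94])/2; print(b)
pick(b,0,52,78,20)
place(intray(ST,21.5,-32.5),ST[1],57,66)
for n in("top","scene"): cv2.imwrite(f"pics/{n}1.png",bot.camera(n)[:,:,::-1])
a=cv2.imread("pics/top1.png")[190:310,370:490]; c=cv2.imread("pics/scene1.png")[255:395,360:500]
cv2.imwrite("pics/c3.png",np.hstack([cv2.resize(x,(400,400),interpolation=cv2.INTER_CUBIC) for x in(a,c)]))
```

```text
[432.162 -97.913]
[431.331 -95.956]
at [432.236 -95.875  52.975] F [-0.285  0.169  0.691] t 15.8917
grip 51.49850394756189 19.99874621629715
held 51.89356928423744
place [ 544.489 -321.758   57.065] F [-0.231 -0.884 -1.082] 51.567763598409904 t 20.6167
```

View pics/c3.png

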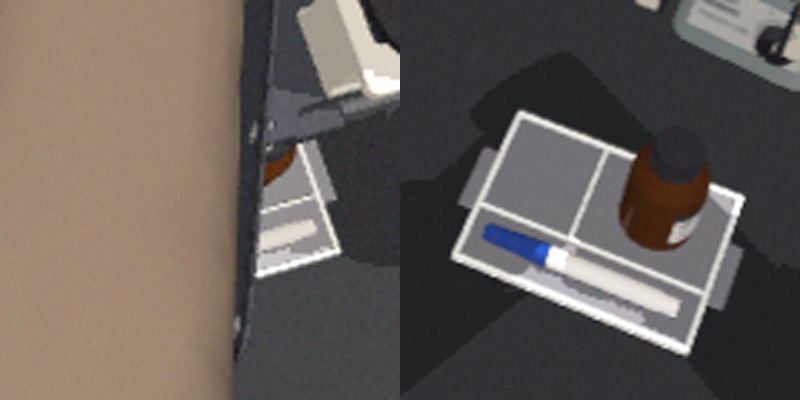

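The bottle and marker both sit in their compartments, clear of the ribs (scene crop: bottle at (665,190), marker from (487,232) to (678,305)). Next are the first tube and the dish.

Run:
```python
from h import *
pick((541.8,5.7),-np.pi/2,61,54,12)
place(intray(ST,21.5,47.5),ST[1]-np.pi/2,66,48)
pick((625.8,84.8),0,4.5,82,8)
place(intray(PT,0,-32.5),PT[1]-np.pi/2,9.8,76)
bot.move_gripper(54)
for n in("top","scene"): cv2.imwrite(f"pics/{n}2.png",bot.camera(n)[:,:,::-1])
```

```text
at [542.657   5.894  62.092] F [ 0.528 -0.736  0.615] t 25.5333
grip 32.55711114052832 11.993646919727325
held 32.60229630438529
place [ 521.553 -245.021   66.075] F [-1.091  0.392  0.12 ] 32.60914783344754 t 31.1667
at [626.515  85.03    5.374] F [0.368 0.091 0.041] t 36.5333
grip 63.901964706903016 8.00054132938385
held 64.25926917738651
place [518.718 266.721   9.94 ] F [ 1.479  0.11  -0.149] 64.14702266137702 t 41.7667
```

View pics/scene2.png

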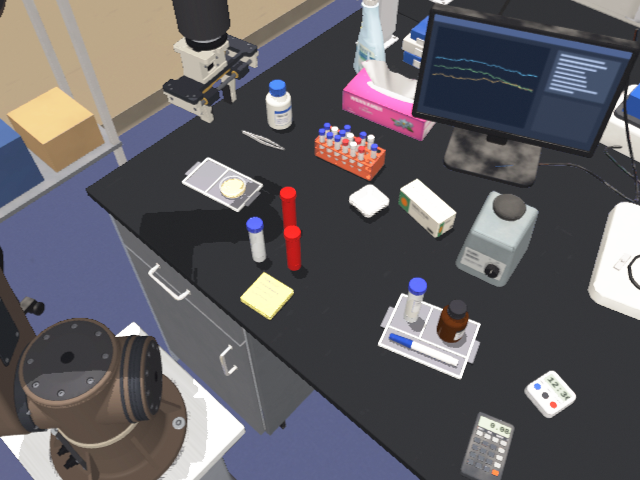

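The tube, bottle and marker are in the sampling tray around (430,330), and the dish is in the plating tray at (232,188). The last tube stands undisturbed at (257,240).

Run:
```python
from h import *
pick((425.4,84.8),-np.pi/2,61,54,12)
place(intray(PT,0,47.5),PT[1]-np.pi/2,66,48)
bot.move_joints([0.1]+list(bot.read_state()["joint_pos"][1:]))
a=bot.camera("scene")[:,:,::-1]
bot.move_joints([1.62]+list(bot.read_state()["joint_pos"][1:]))
b=bot.camera("top")[:,:,::-1]; b2=bot.camera("scene")[:,:,::-1]
cv2.imwrite("pics/top3.png",b);cv2.imwrite("pics/scene3.png",b2);cv2.imwrite("pics/scene3a.png",a)
r=lambda x:cv2.resize(x,(400,300),interpolation=cv2.INTER_CUBIC)
cv2.imwrite("pics/c4.png",np.vstack([np.hstack([r(b[200:290,380:500]),r(b[205:295,135:255])]),np.hstack([r(b2[265:385,355:515]),r(b2[130:220,165:285])])]))
print(bot.read_state()["t"])
```

```text
at [426.232  85.321  61.995] F [0.992 0.094 0.632] t 46.7833
grip 32.119802687431196 11.996012181043625
held 32.23711552274724
place [505.577 345.61   66.044] F [ 0.777 -0.853 -0.166] 32.58206631144445 t 51.4333
58.1083
```

View pics/c4.png

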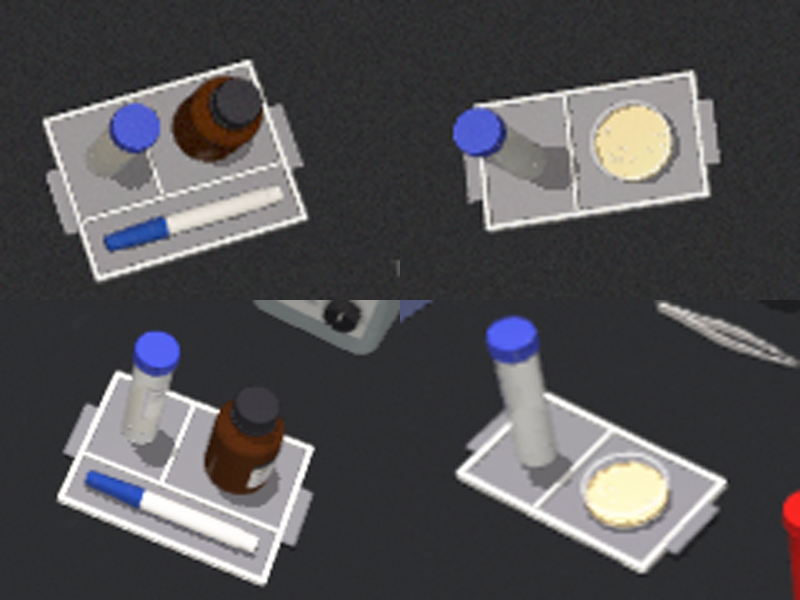

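All five parts are in their compartments and clear of the ribs. I'll check the numbers quickly before handing in.

Run:
```python
from h import *
def loc(T,p):
    c,s=np.cos(T[1]),np.sin(T[1]); d=p-T[0]; return np.array([c*d[0]+s*d[1],-s*d[0]+c*d[1]])
def P(n,uv,z,T): return loc(T,ray(n,uv,z))
# crop pixel -> image pixel
t1=lambda u,v:(380+u*.3,200+v*.3); t2=lambda u,v:(135+(u-400)*.3,205+v*.3)
s1=lambda u,v:(355+u*.4,265+(v-300)*.4); s2=lambda u,v:(165+(u-400)*.3,130+(v-300)*.3)
print("tubeS",P("top",t1(135,126),116,ST),P("scene",s1(158,347),116,ST))
print("bottle",P("top",t1(238,100),94,ST),P("scene",s1(258,404),94,ST))
print("marker ends",P("top",t1(105,243),8,ST),P("top",t1(283,194),8,ST),P("scene",s1(87,478),8,ST),P("scene",s1(257,545),8,ST))
print("tubeP",P("top",t2(479,131),116,PT),P("scene",s2(512,331),116,PT))
print("dish",P("top",t2(632,142),19,PT),P("scene",s2(627,487),19,PT))
```

```text
tubeS [21.826 47.774] [24.987 45.897]
bottle [ 22.366 -32.818] [ 24.106 -34.778]
marker ends [-39.703  68.334] [-42.185 -69.921] [-39.776  65.949] [-37.721 -69.595]
tubeP [-1.758 46.93 ] [ 2.674 46.595]
dish [ -3.39  -33.857] [ -3.345 -40.362]
```

```bash
python3 -c "
from plant import bot
print(bot.close_job(), bot.read_state()['t'])"
```

```text
the job is handed in; nothing more can be done
the job is handed in; nothing more can be done
```

Both kits are made up and the job is handed in at about 58 s of the 120 s; the last camera check put all five parts within tolerance in their compartments with the tubes and bottle upright, but the judge returned no verdict.

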